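Bring a rock specimen under the bench lens and hold the focus lever at its fourth click

TASK

Push the plywood specimen tray steadily along the roller track into the bay until it stands against the end stop. Then pull the sprung focus lever towards the robot by exactly four clicks from its rest, without running on to the fifth click, and finish still holding it there, because it flies back if let go. Leave the other things on the bench where they are.

Things in the scene. Friction and masses are not known exactly. Their poses are not given: they have to be found in the camera images.
- tray_center (a point): Centre of the loose specimen tray, half-way up its walls: an open plywood box, 136 mm across the track (its x), 160 mm along it (its y), 55 mm high, holding a rock that rises 20 mm above the walls. 0.5 to 1 kg in all.
- tray: The same tray; origin at its underside's centre, 55 mm above the table on the rollers. Its rear end wall (towards the track's open end) is flat and free, and can be pushed 80 to 105 mm above the table. It rolls easily; slower than 0.5 m/s is steady.
- bay (a point): Where the centre of the tray's underside is when the tray is fully home against the end stop, 55 mm above the table (the roller tops). Axes as station. The stop is an upright plate, its face 81 mm from here along -y, its top 97 mm above the table.
- station: The fixed station, at a varying place and heading; origin on the table under bay. y runs along the roller track from the bay to its open end at y = +280 mm; the tray starts at y = 100 to 170 mm. x points across the track, away from the robot. Pale-blue side rails, tops 75 mm above the table, leave the tray 4 mm of play each side.
- lens: Round lens head, 80 mm in diameter, 30 mm high, over the bay at station x = 0, y = -45 mm; origin at its underside, 215 mm above the table at first. It sinks 10 mm with each click of the lever. A level arm joins it to an upright steel column, 26 mm in diameter and 340 mm high, at station x = +135 mm, y = -45 mm.
- lever_pivot (a point): Point on the upright axis of the focus lever, at station x = 0, y = -150 mm, beyond the end stop, 100 mm above the table (level with lever_knob). Under the lever is a dark quadrant plate of 98 mm radius, top 52 mm above the table, with a raised steel mark at the rest position and at each of the first five clicks.
- lever_knob (a point): Middle of the upright black cylindrical grip on the lever's end: 20 mm in diameter, 72 to 128 mm above the table, this point at 100 mm, 120 mm from the pivot axis; the flat arm's top is at 64 mm. At rest it lies, seen from the pivot, 0.55 rad from station -y towards +x. It swings level, clockwise from above, towards station -x (the robot). Pinch it from above or push its +x side.
- lever (a joint): Lever angle in rad: 0 at rest, growing as it is pulled towards the robot, at most 1.15. Clicks every 0.2 rad (24 mm at the grip); the fourth is at 0.8. A spring always drives it back to 0: at the grip 3.5 N at rest, 6.5 N at the fourth click. Clicks add a wave of 2.5 N: resistance rises after each click and drops half-way to the next.
- washbottle_at (a point): Bystander: white plastic wash bottle, 68 mm in diameter, 195 mm high with its bent spout, on the table beyond the track; the point is at its foot.
- jar_at (a point): Bystander: amber glass jar with a black lid, 60 mm in diameter, 85 mm high, on the table beyond the track; the point is at its foot.
- sample_at (a point): Bystander: dark stone, about 75 by 60 mm, 45 mm high, on the table on the robot's side of the lever; the point is at its foot.
- brush_at (a point): Bystander: wooden brush 170 mm long, lying on the table past the open end of the track; the point is under its middle.
- hammer_at (a point): Bystander: hammer 240 mm long, lying on the table beyond the lever; the point is under its middle.
- cardtray_at (a point): Bystander: small open cardboard tray, 90 by 70 by 30 mm, with a pale stone in it, on the table to the right of the lever; the point is at its underside.
Not all that is in view belongs to the job. Of the things like the tray, leave any that is blue; of the rest the smaller one is meant.

How it is judged (in metres and radians):
On the way, in this order (a step that is already met when the one before it is completed fails the run):
1. the tray stands home in the bay, within 8 mm of the end stop, the lever still at rest (y of tray_center in the frame of bay between -0.008 and 0.008 m and x of tray_center in the frame of bay between -0.015 and 0.015 m and z of tray_center in the frame of bay between 0.02 and 0.035 m and angle between tray_center's own z axis and vertical below 0.08 rad and value of joint lever below 0.1 rad), for 0.2 s.
2. the lever is held by the fingers at the fourth click (value of joint lever between 0.73 and 0.87 rad and contact force between the fingers and lever above 1 N), for 0.3 s.
At the end, for the whole second after the job is handed in: The tray rests level on the rollers within 10 mm of fully home in the bay, and the fingers hold the lever still (over 1 N on it) within 0.07 rad of its fourth click (0.8 rad) (all of step 2 and y of tray_center in the frame of bay between -0.01 and 0.01 m and x of tray_center in the frame of bay between -0.015 and 0.015 m and z of tray_center in the frame of bay between 0.02 and 0.035 m and angle between tray_center's own z axis and vertical below 0.08 rad and velocity of joint lever between -0.15 and 0.15 rad/s and linear speed of tray below 0.03 m/s); the arm keeps its last pose, push and grip.
It fails at once if the lever is run on towards the fifth click (past 0.93 rad) (value of joint lever above 0.93 rad).
It fails at once if the tray is shoved faster than 0.5 m/s (linear speed of tray above 0.5 m/s).
It fails at once if another thing on the bench is moved by more than 40 mm (distance of any of washbottle_at, jar_at, sample_at, brush_at, hammer_at, cardtray_at from where it was at the start of the episode above 0.04 m).
It also fails if it takes over 64 s, if anything falls off the work surface, if the arm or the gripper's body presses on something with over 40 N, if the wrist force passes 120 N, or if a joint passes its speed limit or range.

ROBOT

A 6-joint arm with a two-finger parallel gripper is mounted at the origin on the work surface. World frame = base frame: x ahead of the robot, y to its left, z up, the work surface at z = 0. Lengths are in mm, angles in degrees, forces in N, time in s.
With the tool pointing down it reaches from about 425 to 925 mm from the base axis. Payload 12.5 kg.
Tool frame: the origin (TCP) lies between the finger pads; the fingertips stand 17 mm ahead of it and the grasp point (between the pads) lies 2 mm behind it (robot.tips_ahead is the distance from the TCP to the fingertips, in mm); z points along the fingers, y is the direction in which the jaws open and shut (so a half turn about z gives the same grasp; the last joint's range is limited). The gripper opens to 85 mm and grips with 20 to 120 N. Pads are 22 mm wide; open, the fingers measure 114 mm over their backs; the gripper's body (76 mm by 85 mm) begins 54 mm behind the grasp point. The pads swing forward as they close: fully open they stand 13 mm farther back than shut.
Start: joints at [-75.149, 28.126, 89.318, -0, 62.55, -6.05], TCP at [222.999, -583.879, 248.327] pointing down, gripper open.
Joint ranges: [-177.58, 177.58], [-47.91, 125.51], [2.72, 160], [-65.01, 245.01], [3.68, 167.84], [-153.87, 153.87]. Speed limits (degrees/s): [127.2, 127.2, 159.86, 180, 180, 180].

INTERFACE

Orientations are given as [roll, pitch, yaw] about the fixed x, y, z axes, in that order (R = Rz(yaw) Ry(pitch) Rx(roll)).
In Python, from workcell import readout, snapshot, camera_info, workorder, robot gives the robot as it stands. The module is installed in compiled form; this text tells all that it offers.
- The arm moves only by the tool servo_tool, never from a script. Its argument "motion" is a list of rows, each a list of 2 entries, a list of its own where there are three numbers: the shift along the tool's x, y, z in m, then the turn about the tool's z in degrees. In form: [[[x, y, z], spin], ...]. A call has 1 to 5 rows; each row is the pose to reach, as a shift and turn from the pose measured when the call began, along the tool's axes at that moment; what a row does not reach only later rows make up. A row lasts 1/12 s, in which the tool goes at most 41.7 mm and 7.16 degrees, less where a joint would pass 70% of its speed; a pose out of reach is approached as far as the arm can. A call with a gripper value outside its range is refused whole. "jaw" is the closure, from 0 (fully open) to 1 (shut), set as the call begins (left out, the last holds). The fingers move at their own pace and stop on an object; "squeeze" is the grip in N (left out, the last holds). Time passes only in rows, so rows that repeat a pose let the fingers close. It gives the time, the measured TCP pose, the force and the opening at its end, in the units of the state.
- readout.state(): the state, without advancing time (a new reading comes with each control period).
- snapshot(name): name is "side" or "top"; returns the picture (480x640x3 uint8, red, green, blue); there is no depth.
- camera_info(name): a dict with "fx", "fy", "cx", "cy" (pixels), "rvec" (rotation vector, rad) and "tvec" (3), from world to camera coordinates, as OpenCV has them. Camera axes: x right, y down, z forward; pixel columns grow to the right and rows downward; lengths in mm; the calibration is good to about 2 mm. A picture is of the moment at which its call begins. camera_info takes no time and is no camera call.
- workorder.hand_in(): hands the job in, once; it reports no verdict.
The state is a dict: "time_s": time; "joint_pos": joint angles; "joint_vel": joint speeds; "joint_torque": joint torques, N m; "tool_pos": TCP position; "ee_rot": TCP orientation; "force": force on the tool from outside, world axes, zero at the start; "moment": the same for the moment, N m; "width": finger opening in mm.
Only numpy, scipy, OpenCV 4.12 (cv2) and the standard library are available. Lean on these libraries where they do the work, as an engineer would, in place of code of your own. Each camera call takes 0.05 s, during which the arm holds its last target. There are 200 camera calls.

## Working session

There is one attempt and no reset: what is moved stays moved. The work goes in short steps, Python scripts to look and compute and a tool call to move; the robot and the scene stay as the last step left them, time stands still between calls to the robot, and variables do not carry over. Pictures are saved under pics/ and viewed, about 8 in all and at most 12, crops included, and the job is handed in when it is done.

Besides the shell and the picture viewer there is one more tool, called as name(argument=value, ...), one argument or row to a line, values as JSON. servo_tool: Moves the arm, as the interface text tells. Its arguments: {"type":"object","properties":{"motion":{"type":"array"},"jaw":{"type":"number"},"squeeze":{"type":"number"}},"required":["motion"]}

```bash
mkdir -p pics; ls
python3 - <<'E'
from workcell import readout, snapshot, camera_info, workorder, robot
import cv2
for n in("side","top"):
    cv2.imwrite(f"pics/{n}0.png",snapshot(n)[:,:,::-1]); print(n,camera_info(n))
print(readout.state())
E
```

```text
pics
side {'fx': 568.4556320879169, 'fy': 568.4556320879169, 'cx': 313.98505182968654, 'cy': 240.6154861295155, 'rvec': array([ 0.82472362, -2.59625729,  1.0522498 ]), 'tvec': array([ 455.65257422,  273.07802415, 1204.83954411])}
top {'fx': 483.78417645418085, 'fy': 483.78417645418085, 'cx': 326.889858466747, 'cy': 235.9534882824831, 'rvec': array([ 2.11387381, -2.07922571,  0.24935375]), 'tvec': array([  48.60566264,  558.7502336 , 1439.54420141])}
{'time_s': 0.1, 'joint_pos': array([-7.51488038e+01,  2.81598081e+01,  8.93475441e+01, -1.13327304e-04,
        6.25498241e+01, -6.04947791e+00]), 'joint_vel': array([ 0.12915087, -0.18649412, -0.05896052, -0.00417247, -0.00316963,
       -0.06817054]), 'joint_torque': array([ 2.65789757e-03, -6.19447517e+01, -2.62025911e+01, -7.59151931e-05,
        2.90613505e-03,  2.92486547e-06]), 'tool_pos': array([ 222.94922952, -583.67692877,  247.79030039]), 'ee_rot': array([-1.79943131e+02, -5.92570348e-03,  2.09007235e+01]), 'force': array([0.51754229, 0.96037079, 0.01993832]), 'moment': array([ 0.07362382,  0.03029292, -0.02388984]), 'width': 85.2835295104501}
```

View pics/top0.png

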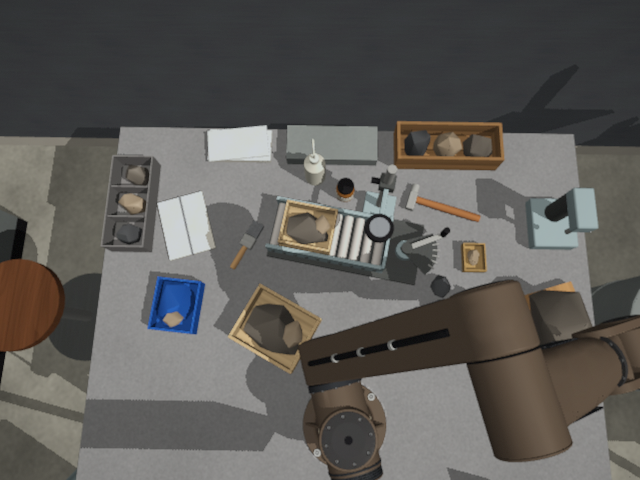

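View pics/side0.png

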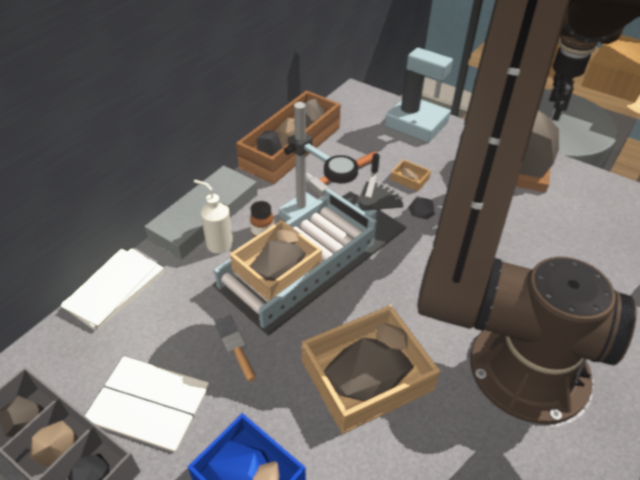

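Top view candidates for the tray: the blue tray (176,305), which is excluded; the large plywood box (275,328), which is the bigger one; and the plywood box on the rollers (308,228), which is the smaller one. I choose the last. The lever knob is at (445,232), with the lens at (379,228), the stone at (440,287) and the card tray at (473,257). Next, a close crop.

```bash
cat > h.py <<'E'
import numpy as np, cv2
from workcell import camera_info
def cam(n):
    c=camera_info(n);K=np.array([[c['fx'],0,c['cx']],[0,c['fy'],c['cy']],[0,0,1]]);return K,cv2.Rodrigues(c['rvec'])[0],c['tvec']
def ray(n,u,v,z):
    K,R,t=cam(n);C=-R.T@t;d=R.T@np.linalg.inv(K)@[u,v,1];return C+d*(z-C[2])/d[2]
def proj(n,P):
    K,R,t=cam(n);p=(K@(R@np.atleast_2d(P).T+t[:,None])).T;return p[:,:2]/p[:,2:]
E
python3 - <<'E'
import cv2
a=cv2.imread('pics/top0.png')[160:310,255:495];b=cv2.imread('pics/side0.png')[85:335,200:450]
cv2.imwrite('pics/c1.png',cv2.resize(a,(792,495),interpolation=cv2.INTER_CUBIC))
cv2.imwrite('pics/c2.png',cv2.resize(b,(600,600),interpolation=cv2.INTER_CUBIC))
E
```

```text
(no output)
```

View pics/c1.png

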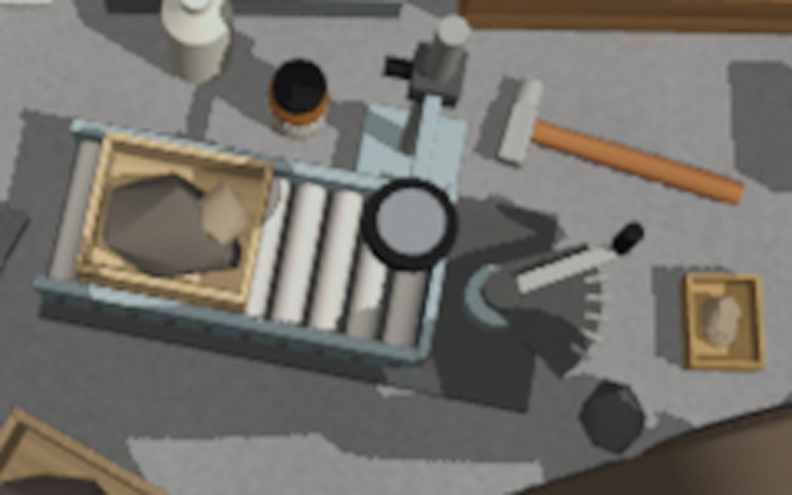

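View pics/c2.png

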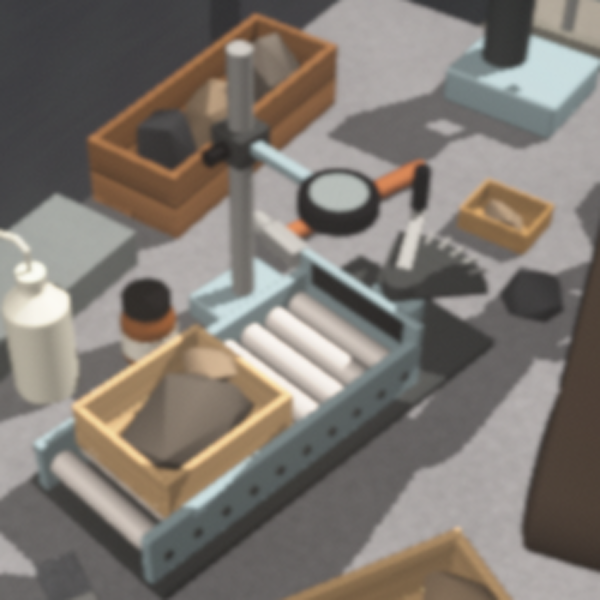

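```bash
cat > fit.py <<'E'
from h import *
from scipy.optimize import least_squares
T=lambda u,v:("top",255+u/3.3,160+v/3.3); S=lambda u,v:("side",200+u/2.4,85+v/2.4)
kx,ky=120*np.sin(.55),-150-120*np.cos(.55)
obs=[(T(409,224),(0,-45,245)),(S(339,193),(0,-45,245)),(T(452,33),(135,-45,340)),(S(240,48),(135,-45,340)),
(T(633,234),(kx,ky,128)),(S(421,168),(kx,ky,128))]
tc=dict(a=(T(106,134),68,80),b=(T(272,164),68,-80),c=(T(247,306),-68,-80),d=(T(78,267),-68,80))
sc=[(S(192,332),68,-80),(S(290,396),-68,-80),(S(77,407),68,80),(S(167,475),-68,80)]
def W(p,s):
    c,n=np.cos(p[2]),np.sin(p[2]);return np.array([p[0]+c*s[0]-n*s[1],p[1]+n*s[0]+c*s[1],s[2]])
def res(p):
    r=[proj(o[0],W(p,s))[0]-o[1:] for o,s in obs]
    r+=[proj(o[0],W(p,(x,y+p[3],110)))[0]-o[1:] for o,x,y in list(tc.values())+sc]
    return np.array(r)
if __name__=="__main__":
    s=least_squares(lambda p:res(p).ravel(),[700,-50,-.1,130],loss='soft_l1')
    p=s.x;print(p,np.rad2deg(p[2]));print(res(p).round(1))
    print('knob',W(p,(kx,ky,100)),'pivot',W(p,(0,-150,100)),'tray rear',W(p,(0,p[3]+80,92)))
    for a in(.2,.4,.6,.8,.87):print(a,W(p,(120*np.sin(.55-a),-150-120*np.cos(.55-a),100)))
    print('trayfit corners ray',[ray(*o[0],110).round(0) for o in list(tc.values())+sc])
E
python3 fit.py
```

```text
[ 5.49537464e+02 -3.99504204e+01 -1.81986708e-01  1.60015838e+02] -10.427070316579126
[[-0.2 -0.5]
 [ 0.3 -0.6]
 [-0.5 -0.6]
 [ 0.2 -0.1]
 [-0.4 -0.3]
 [ 1.1 -0. ]
 [-0.6 -0.9]
 [ 0.2 -0.1]
 [-1.  -0.4]
 [-1.9  1.1]
 [ 2.6 -4. ]
 [ 2.1 -0.9]
 [-2.  -1. ]
 [ 0.5  4.2]]
knob [ 565.56138451 -299.43860278  100.        ] pivot [ 522.38988967 -187.47333123  100.        ] tray rear [592.97644946 196.10181289  92.        ]
0.2 [ 542.4567633  -305.78360374  100.        ]
0.4 [ 518.55213917 -307.41194749  100.        ]
0.6 [ 494.80051404 -304.2587171   100.        ]
0.8 [ 472.14879026 -296.44962191  100.        ]
0.87 [ 464.64971864 -292.66873345  100.        ]
trayfit corners ray [array([657., 182., 110.]), array([630.,  27., 110.]), array([496.,  48., 110.]), array([530., 203., 110.]), array([628.,  41., 110.]), array([499.,  56., 110.]), array([654., 184., 110.]), array([534., 200., 110.])]
```

servo_tool(
  motion=[
    [[0.0, 0, -0.04], -7],
    [[0.0, 0, -0.08], -14],
    [[0.03, -0.01, -0.11], -21],
    [[0.06, -0.03, -0.14], -28],
    [[0.09, -0.04, -0.15], -35],
  ],
  jaw=1,
  squeeze=40,
)

```text
time_s: 0.52
tool_pos: [292.6, -513.9, 400.8]
ee_rot: [179.9, 0.1, 56.1]
force: [0.1, 0.2, 0.2]
width: 25.6
```

```bash
cat > to.py <<'E'
import sys,numpy as np
from scipy.spatial.transform import Rotation as Ro
from workcell import readout
s=readout.state();R=Ro.from_euler('xyz',s['ee_rot'],degrees=True).as_matrix()
print(s['time_s'],s['tool_pos'].round(1),s['ee_rot'].round(2),s['force'].round(1),round(s['width'],1))
a=sys.argv[1:]
for t in a:
    *p,y=map(float,t.split(','));print(t,'shift',(R.T@(np.array(p)-s['tool_pos'])).round(1),'spin',round(s['ee_rot'][2]-y,1))
E
python3 to.py 420,-380,400,79.6 510,-100,400,79.6 610,255,400,79.6
```

```text
0.5167 [ 292.6 -513.9  400.8] [1.7991e+02 6.0000e-02 5.6140e+01] [0.1 0.2 0.2] 25.6
420,-380,400,79.6 shift [182.2  31.2   0.6] spin -23.5
510,-100,400,79.6 shift [ 4.648e+02 -5.000e+01  2.000e-01] spin -23.5
610,255,400,79.6 shift [ 8.154e+02 -1.648e+02 -4.000e-01] spin -23.5
```

servo_tool(
  motion=[
    [[0.036, 0.006, 0], -6],
    [[0.073, 0.012, 0], -12],
    [[0.109, 0.018, 0], -18],
    [[0.146, 0.025, 0], -23.5],
    [[0.182, 0.031, 0], -23.5],
  ],
)

```text
time_s: 0.93
tool_pos: [420.7, -378.4, 400.5]
ee_rot: [180.0, 0.1, 80.0]
force: [0.3, 0.5, -0.9]
width: 0.1
```

```bash
python3 to.py 510,-100,400,79.6 560,60,400,79.6 605,258,400,79.6
```

```text
0.9333 [ 420.7 -378.4  400.5] [1.7995e+02 8.0000e-02 7.9990e+01] [ 0.3  0.5 -0.9] 0.1
510,-100,400,79.6 shift [2.897e+02 3.950e+01 1.000e-01] spin 0.4
560,60,400,79.6 shift [ 4.56e+02  6.10e+01 -1.00e-01] spin 0.4
605,258,400,79.6 shift [ 6.588e+02  7.080e+01 -4.000e-01] spin 0.4
```

servo_tool(
  motion=[
    [[0.04, 0.005, 0], 0],
    [[0.08, 0.01, 0], 0],
    [[0.12, 0.015, 0], 0],
    [[0.16, 0.021, 0], 0.4],
    [[0.2, 0.026, 0], 0.4],
  ],
)

```text
time_s: 1.35
tool_pos: [481.2, -184.1, 400.0]
ee_rot: [180.0, 0.1, 79.6]
force: [0.8, -0.2, -0.3]
width: 0.0
```

servo_tool(
  motion=[
    [[0.04, 0.005, 0], 0],
    [[0.08, 0.01, 0], 0],
    [[0.12, 0.015, 0], 0],
    [[0.16, 0.021, 0], 0],
    [[0.2, 0.026, 0], 0],
  ],
)

```text
time_s: 1.77
tool_pos: [543.2, 10.0, 399.7]
ee_rot: [180.0, 0.1, 79.6]
force: [-0.3, -0.9, -0.7]
width: -0.0
```

servo_tool(
  motion=[
    [[0.04, 0.003, 0], 0],
    [[0.08, 0.006, 0], 0],
    [[0.12, 0.009, 0], 0],
    [[0.16, 0.012, 0], 0],
    [[0.2, 0.015, 0], 0],
  ],
)

```text
time_s: 2.18
tool_pos: [594.2, 206.1, 399.1]
ee_rot: [-180.0, 0.1, 79.6]
force: [0.8, -1.0, 1.3]
width: -0.0
```

```bash
python3 to.py 600.3,235.4,99,79.6
```

```text
2.1833 [594.2 206.1 399.1] [-1.7999e+02  9.0000e-02  7.9570e+01] [ 0.8 -1.   1.3] -0.0
600.3,235.4,99,79.6 shift [ 30.4   0.7 300.1] spin -0.0
```

servo_tool(
  motion=[
    [[0.03, 0.001, 0.03], 0],
    [[0.03, 0.001, 0.07], 0],
    [[0.03, 0.001, 0.11], 0],
    [[0.03, 0.001, 0.15], 0],
    [[0.03, 0.001, 0.19], 0],
  ],
)

```text
time_s: 2.6
tool_pos: [600.0, 235.4, 207.0]
ee_rot: [-180.0, 0.1, 79.6]
force: [1.0, 0.6, -0.4]
width: -0.1
```

servo_tool(
  motion=[
    [[0, 0, 0.03], 0],
    [[0, 0, 0.06], 0],
    [[0, 0, 0.085], 0],
    [[0, 0, 0.105], 0],
    [[0, 0, 0.11], 0],
  ],
)

```text
time_s: 3.02
tool_pos: [598.4, 234.7, 93.3]
ee_rot: [-179.7, 0.2, 79.6]
force: [0.0, -0.8, -0.2]
width: 0.0
```

```bash
python3 to.py 600.3,235.4,99,79.6
python3 - <<'E'
from workcell import snapshot
import cv2
cv2.imwrite('pics/s3.png',cv2.resize(snapshot('side')[85:335,170:450,::-1],None,fx=2.3,fy=2.3))
E
```

```text
3.0167 [598.4 234.7  93.3] [-179.68    0.24   79.6 ] [ 0.  -0.8 -0.2] 0.0
600.3,235.4,99,79.6 shift [ 1.   1.7 -5.7] spin -0.0
```

View pics/s3.png

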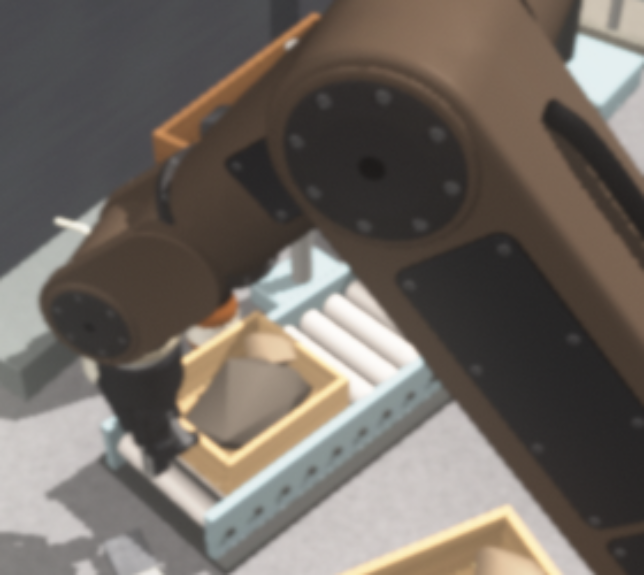

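servo_tool(
  motion=[
    [[-0.003, 0.001, -0.004], 0],
    [[-0.008, 0.002, -0.006], 0],
    [[-0.016, 0.002, -0.006], 0],
    [[-0.022, 0.002, -0.006], 0],
    [[-0.027, 0.002, -0.006], 0],
  ],
)

```text
time_s: 3.48
tool_pos: [596.1, 207.1, 101.4]
ee_rot: [-179.8, 0.2, 79.6]
force: [-0.9, 0.8, -0.0]
width: -0.0
```

```bash
python3 to.py 566,49.5,99,79.6
```

```text
3.4833 [596.1 207.1 101.4] [-1.7981e+02  1.7000e-01  7.9560e+01] [-0.9  0.8 -0. ] -0.0
566,49.5,99,79.6 shift [-160.4   -1.1    2.9] spin -0.0
```

servo_tool(
  motion=[
    [[-0.006, 0, 0.002], 0],
    [[-0.014, 0, 0.002], 0],
    [[-0.022, 0, 0.002], 0],
    [[-0.03, 0, 0.002], 0],
    [[-0.038, 0, 0.002], 0],
  ],
)

```text
time_s: 3.9
tool_pos: [589.1, 168.8, 99.6]
ee_rot: [-179.8, 0.2, 79.6]
force: [1.5, 1.6, 0.2]
width: 0.3
```

servo_tool(
  motion=[
    [[-0.008, 0, 0], 0],
    [[-0.016, 0, 0], 0],
    [[-0.024, 0, 0], 0],
    [[-0.032, 0, 0], 0],
    [[-0.04, 0, 0], 0],
  ],
)

```text
time_s: 4.32
tool_pos: [581.7, 128.7, 99.6]
ee_rot: [-179.8, 0.2, 79.6]
force: [0.8, 2.1, -0.5]
width: -0.1
```

servo_tool(
  motion=[
    [[-0.008, 0, 0], 0],
    [[-0.016, 0, 0], 0],
    [[-0.024, 0, 0], 0],
    [[-0.032, 0, 0], 0],
    [[-0.038, 0, 0], 0],
  ],
)

```text
time_s: 4.73
tool_pos: [574.5, 90.4, 99.7]
ee_rot: [-179.8, 0.2, 79.5]
force: [0.2, 0.2, -1.0]
width: -0.2
```

```bash
python3 to.py 566,49.5,99,79.6
```

```text
4.7333 [574.5  90.4  99.7] [-179.8     0.18   79.54] [ 0.2  0.2 -1. ] -0.2
566,49.5,99,79.6 shift [-41.8  -1.    0.8] spin -0.1
```

servo_tool(
  motion=[
    [[-0.007, 0, 0], 0],
    [[-0.014, 0, 0], 0],
    [[-0.021, 0, 0], 0],
    [[-0.027, 0, 0], 0],
    [[-0.032, 0, 0], 0],
  ],
)

```text
time_s: 5.15
tool_pos: [568.6, 58.2, 99.8]
ee_rot: [-179.8, 0.2, 79.5]
force: [0.8, 0.9, 0.0]
width: 0.2
```

servo_tool(
  motion=[
    [[-0.003, 0, 0], 0],
    [[-0.006, 0, 0], 0],
    [[-0.008, 0, 0], 0],
    [[-0.01, 0, 0], 0],
    [[-0.011, 0, 0], 0],
  ],
)

```text
time_s: 5.57
tool_pos: [567.2, 49.1, 99.9]
ee_rot: [-179.9, 0.0, 79.5]
force: [4.9, 24.6, -1.6]
width: 0.3
```

```bash
python3 to.py 566,49.5,99,79.6;python3 - <<'E'
from workcell import snapshot
import cv2
cv2.imwrite('pics/t4.png',cv2.resize(snapshot('top')[160:310,255:495,::-1],None,fx=3.3,fy=3.3,interpolation=cv2.INTER_CUBIC))
E
```

```text
5.5667 [567.2  49.1  99.9] [-1.7986e+02  1.0000e-02  7.9480e+01] [ 4.9 24.6 -1.6] 0.3
566,49.5,99,79.6 shift [ 0.1 -1.2  0.9] spin -0.1
```

View pics/t4.png

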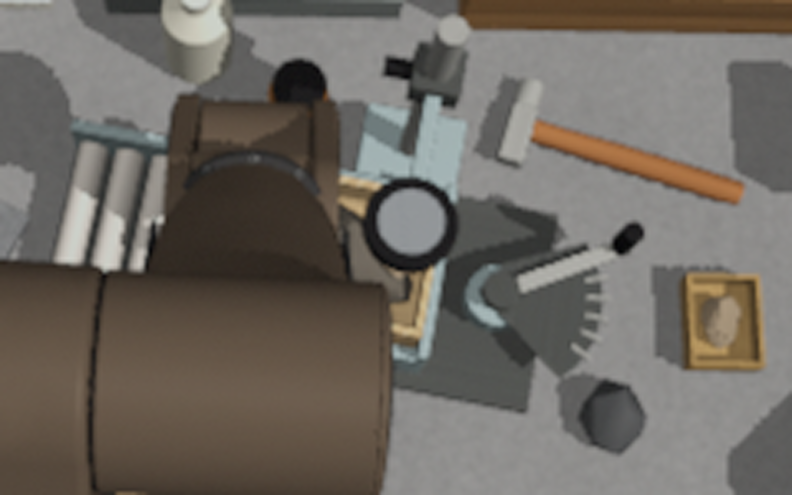

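The force rose to 25 N exactly at the computed home position, and the tray's far wall sits against the stop (crop ~(420,330)). The lever is still at rest, with the knob at (628,238). I'll back off slowly and rise.

servo_tool(
  motion=[
    [[0, 0, 0], 0],
    [[0.002, 0, 0], 0],
    [[0.004, 0, 0], 0],
    [[0.012, 0, 0], 0],
    [[0.025, 0, 0], 0],
  ],
)

```text
time_s: 6.03
tool_pos: [571.8, 73.8, 99.9]
ee_rot: [-179.9, 0.0, 79.4]
force: [0.1, 0.6, 0.2]
width: 0.2
```

servo_tool(
  motion=[
    [[0.02, 0, -0.03], 0],
    [[0.02, 0, -0.07], 0],
    [[0.02, 0, -0.11], 0],
    [[0.02, 0, -0.15], 0],
    [[0.02, 0, -0.19], 0],
  ],
)

```text
time_s: 6.45
tool_pos: [575.6, 94.6, 292.1]
ee_rot: [-179.9, 0.0, 79.5]
force: [0.5, 0.0, 0.3]
width: -0.3
```

servo_tool(
  motion=[
    [[0, 0, -0.03], 0],
    [[0, 0, -0.06], 0],
    [[0, 0, -0.09], 0],
    [[0, 0, -0.11], 0],
    [[0, 0, -0.11], 0],
  ],
)

```text
time_s: 6.87
tool_pos: [576.5, 95.6, 406.7]
ee_rot: [179.8, -0.1, 79.5]
force: [-0.7, 0.1, 1.0]
width: 0.1
```

```bash
python3 to.py 490,-100,400,85 560,-310,400,85;python3 - <<'E'
from workcell import snapshot
import cv2
cv2.imwrite('pics/t5.png',cv2.resize(snapshot('side')[85:335,200:450,::-1],None,fx=2.4,fy=2.4,interpolation=cv2.INTER_CUBIC))
E
```

```text
6.8667 [576.5  95.6 406.7] [ 1.7976e+02 -6.0000e-02  7.9490e+01] [-0.7  0.1  1. ] 0.1
490,-100,400,85 shift [-208.1  -49.4    6.3] spin -5.5
560,-310,400,85 shift [-401.9   57.8    6.6] spin -5.5
```

servo_tool(
  motion=[
    [[-0.04, -0.003, 0.0], -1],
    [[-0.08, -0.006, 0], -2],
    [[-0.12, -0.009, 0], -4],
    [[-0.16, -0.012, 0], -6],
    [[-0.2, -0.015, 0], -8],
  ],
  jaw=0,
)

```text
time_s: 7.33
tool_pos: [524.0, -99.2, 402.8]
ee_rot: [-180.0, -0.0, 87.6]
force: [0.4, -0.8, -0.1]
width: 60.4
```

```bash
python3 to.py 565.5,-299.4,400,88
```

```text
7.3333 [524.  -99.2 402.8] [-1.7997e+02 -3.0000e-02  8.7630e+01] [ 0.4 -0.8 -0.1] 60.4
565.5,-299.4,400,88 shift [-198.3   49.7    2.7] spin -0.4
```

View pics/t5.png

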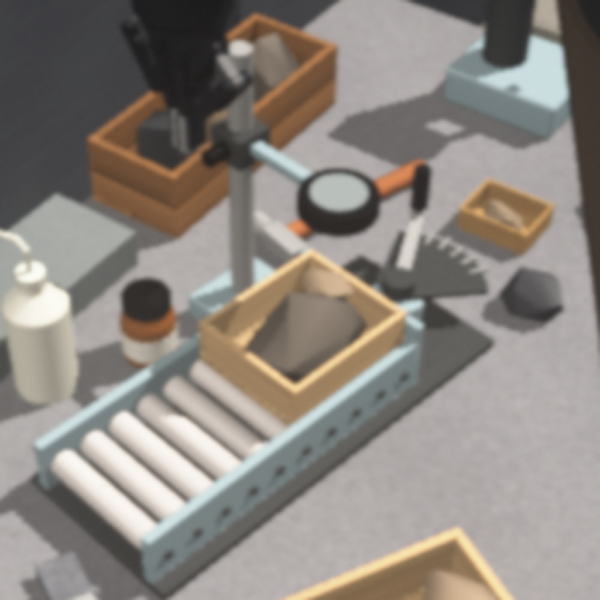

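The tray stands in the bay: rim corners at (310,253), (405,318), (203,322) in the crop. I'll check that numerically while moving over the knob.

servo_tool(
  motion=[
    [[-0.04, 0.01, 0.0], 0],
    [[-0.08, 0.02, 0], 0],
    [[-0.12, 0.03, 0], 0],
    [[-0.16, 0.04, 0], 0],
    [[-0.198, 0.05, 0], -0.4],
  ],
)

```text
time_s: 7.75
tool_pos: [565.9, -300.8, 401.1]
ee_rot: [-179.9, -0.1, 88.0]
force: [0.9, 0.9, 0.2]
width: 85.3
```

servo_tool(
  motion=[
    [[0, 0, 0.04], 0],
    [[0, 0, 0.08], 0],
    [[0, 0, 0.12], 0],
    [[0, 0, 0.16], 0],
    [[0, 0, 0.18], 0],
  ],
)

```text
time_s: 8.17
tool_pos: [563.9, -298.9, 214.9]
ee_rot: [-179.5, -0.3, 88.0]
force: [0.3, 0.0, -0.4]
width: 85.4
```

```bash
python3 to.py 565.5,-299.4,102,88
python3 - <<'E'
from fit import *
p=[549.54,-39.95,-.18199]
for x,y in((68,-80),(-68,-80),(68,80),(-68,80)):
    q=proj('side',W(p,(x,y,110)))[0];print((q-[200,85])*2.4)
from workcell import snapshot
im=np.hstack([cv2.resize(snapshot('side')[120:270,320:480,::-1],None,fx=2.5,fy=2.5),cv2.resize(snapshot('top')[180:330,385:505,::-1],None,fx=2.5,fy=2.5)])
cv2.imwrite('pics/k6.png',im)
E
```

```text
8.1667 [ 563.9 -298.9  214.9] [-179.48   -0.33   88.  ] [ 0.3  0.  -0.4] 85.4
565.5,-299.4,102,88 shift [ -1.1   2.6 112.9] spin 0.0
[310.72638258 249.23284405]
[407.27124488 312.95888955]
[198.36773973 322.42026639]
[294.93733384 393.79991575]
```

View pics/k6.png

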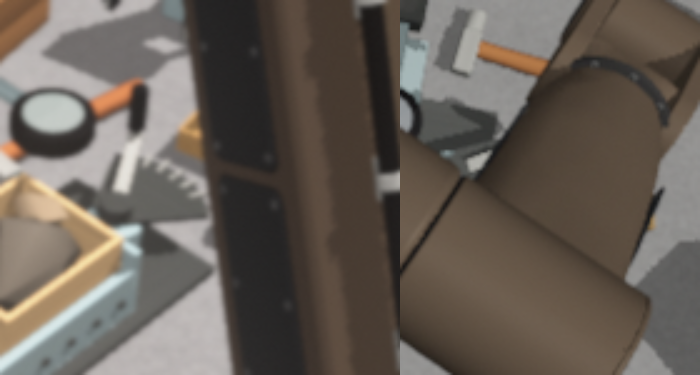

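servo_tool(
  motion=[
    [[0, 0.002, 0.03], 0],
    [[0, 0.003, 0.06], 0],
    [[0, 0.003, 0.085], 0],
    [[0, 0.003, 0.1], 0],
    [[0, 0.003, 0.107], 0],
  ],
)

```text
time_s: 8.68
tool_pos: [566.2, -297.9, 107.9]
ee_rot: [-179.4, -0.4, 88.0]
force: [-0.3, 0.3, 0.8]
width: 85.3
```

```bash
python3 to.py 565.5,-299.4,102,88
python3 - <<'E'
from workcell import snapshot
import cv2
cv2.imwrite('pics/k7.png',cv2.resize(snapshot('side')[80:260,300:450,::-1],None,fx=3.3,fy=3.3,interpolation=cv2.INTER_CUBIC))
E
```

```text
8.6833 [ 566.2 -297.9  107.9] [-179.35   -0.41   88.03] [-0.3  0.3  0.8] 85.3
565.5,-299.4,102,88 shift [-1.5 -0.6  5.9] spin 0.0
```

View pics/k7.png

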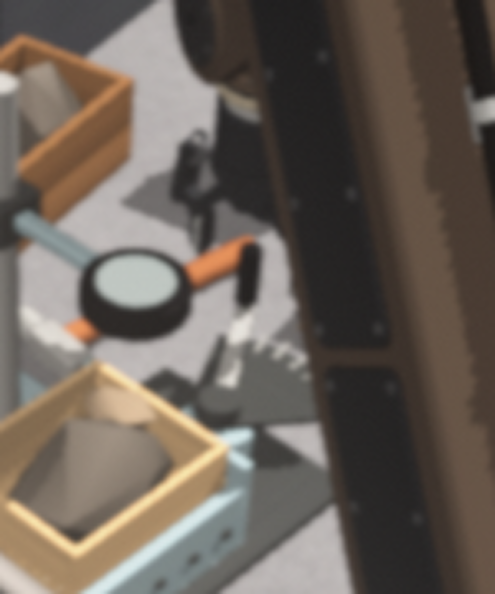

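Run:
```python
from h import *
for P in((611,-298,104),(611,-298,91),(522,-298,104),(566,-299,100),(566,-299,128)):print(P,(proj('side',P)[0]-[300,80])*3.3)
```

```text
(611, -298, 104) [201.63815217 252.04737648]
(611, -298, 91) [200.60905374 264.64366959]
(522, -298, 104) [295.90417791 291.73357733]
(566, -299, 100) [248.97585811 275.15965977]
(566, -299, 128) [251.8890271  247.54851444]
```

Finger tip at (203,245) in the crop, predicted (202,252); knob at (250,272), predicted (249,275). They agree, so I'll lower a little and close.

servo_tool(
  motion=[
    [[-0.001, 0, 0.004], 0],
    [[-0.001, 0, 0.005], 0],
    [[-0.001, 0, 0.005], 0],
    [[-0.001, 0, 0.005], 0],
    [[-0.001, 0, 0.005], 0],
  ],
  jaw=1,
  squeeze=50,
)

```text
time_s: 9.15
tool_pos: [566.3, -299.1, 103.6]
ee_rot: [-179.4, -0.4, 88.0]
force: [1.1, 0.4, 0.3]
width: 25.4
```

servo_tool(
  motion=[
    [[0, 0, 0], 0],
    [[0, 0, 0], 0],
    [[0, 0, 0], 0],
    [[0, 0, 0], 0],
    [[0, 0, 0], 0],
  ],
)

```text
time_s: 9.57
tool_pos: [566.7, -299.2, 103.9]
ee_rot: [-179.5, -0.4, 88.0]
force: [3.6, 0.4, -1.0]
width: 18.9
```

```bash
cat > arc.py <<'E'
from fit import *
from workcell import readout
from scipy.spatial.transform import Rotation as Ro
s=readout.state();R=Ro.from_euler('xyz',s['ee_rot'],degrees=True).as_matrix();t=s['tool_pos']
P=W([549.54,-39.95,-.18199],(0,-150,0));d=t-P
hd=np.arctan2(d[1],d[0]);rest=np.arctan2(-np.cos(.55),np.sin(.55))-.18199
print(s['time_s'],t,s['ee_rot'],s['force'],s['width'],'r',np.hypot(*d[:2]),'angle',rest-hd)
for a in np.arange(.1,.85,.1):
    h=rest-a; q=np.array([P[0]+120*np.cos(h),P[1]+120*np.sin(h),103]);print(a.round(1),(R.T@(q-t)).round(1))
E
python3 arc.py
```

```text
9.5667 [ 566.74842201 -299.16937316  103.89336159] [-179.46301845   -0.35219818   88.02429936] [ 3.57796579  0.37267437 -0.98174461] 18.929327314030424 r 120.18160078173408 angle -0.010007655197252108
0.1 [ -4.5 -12.4   1. ]
0.2 [ -7.5 -24.    1.1]
0.3 [ -9.3 -35.9   1.2]
0.4 [ -9.9 -47.9   1.3]
0.5 [ -9.3 -59.9   1.4]
0.6 [ -7.6 -71.7   1.5]
0.7 [ -4.6 -83.3   1.6]
0.8 [ -0.5 -94.6   1.8]
```

servo_tool(
  motion=[
    [[-0.002, -0.006, 0], 0],
    [[-0.0045, -0.0125, 0], 0],
    [[-0.0065, -0.019, 0], 0],
    [[-0.0082, -0.027, 0], 0],
    [[-0.0092, -0.035, 0], 0],
  ],
)

```text
time_s: 9.98
tool_pos: [532.6, -309.2, 104.2]
ee_rot: [-179.7, -0.1, 88.0]
force: [9.3, -13.9, -11.6]
width: 19.0
```

```bash
python3 arc.py
```

```text
9.9833 [ 532.60488802 -309.1760397   104.18887454] [-1.79713853e+02 -1.48615003e-01  8.79653854e+01] [  9.32041695 -13.89953105 -11.62939361] 19.00749403466078 r 122.13098561214815 angle 0.2842893258461252
0.1 [ 6.7 21.3  1.1]
0.2 [3.7 9.7 1.1]
0.3 [ 1.9 -2.1  1.2]
0.4 [  1.3 -14.1   1.3]
0.5 [  1.8 -26.1   1.3]
0.6 [  3.6 -37.9   1.4]
0.7 [  6.5 -49.6   1.5]
0.8 [ 10.6 -60.9   1.5]
```

servo_tool(
  motion=[
    [[0.002, -0.004, 0], 0],
    [[0.002, -0.012, 0], 0],
    [[0.002, -0.019, 0], 0],
    [[0.002, -0.026, 0], 0],
    [[0.0035, -0.036, 0], 0],
  ],
)

```text
time_s: 10.4
tool_pos: [497.5, -306.5, 104.3]
ee_rot: [-179.9, 0.0, 87.9]
force: [8.8, -7.5, -7.4]
width: 18.6
```

```bash
python3 arc.py
```

```text
10.4 [ 497.53287887 -306.48238224  104.32479915] [-1.79885095e+02  2.67293516e-02  8.78952071e+01] [ 8.84541574 -7.45476828 -7.41984966] 18.570635828381995 r 121.57815794247354 angle 0.573932029033128
0.1 [ 5.4 56.5  1.2]
0.2 [ 2.3 44.9  1.2]
0.3 [ 0.5 33.   1.3]
0.4 [-0.2 21.   1.3]
0.5 [0.4 9.1 1.3]
0.6 [ 2.1 -2.8  1.3]
0.7 [  5.  -14.4   1.4]
0.8 [  9.1 -25.7   1.4]
```

servo_tool(
  motion=[
    [[0.002, -0.005, 0], 0],
    [[0.0035, -0.011, 0], 0],
    [[0.0055, -0.0165, 0], 0],
    [[0.0075, -0.0215, 0], 0],
    [[0.008, -0.023, 0], 0],
  ],
)

```text
time_s: 10.82
tool_pos: [474.9, -299.0, 104.5]
ee_rot: [-180.0, 0.2, 87.8]
force: [6.6, -9.2, -10.0]
width: 18.6
```

servo_tool(
  motion=[
    [[0, 0, 0], 0],
    [[0, 0, 0], 0],
    [[0, 0, 0], 0],
  ],
)

```text
time_s: 11.07
tool_pos: [475.5, -299.4, 104.5]
ee_rot: [179.9, 0.2, 87.8]
force: [7.1, -2.0, -5.6]
width: 19.2
```

```bash
python3 arc.py
python3 - <<'E'
from workcell import snapshot
from h import *
cv2.imwrite('pics/k8.png',np.hstack([cv2.resize(snapshot('side')[130:290,300:450,::-1],None,fx=2.6,fy=2.6,interpolation=cv2.INTER_CUBIC),cv2.resize(snapshot('top')[190:350,350:490,::-1],None,fx=2.6,fy=2.6,interpolation=cv2.INTER_CUBIC)]))
E
```

```text
11.0667 [ 475.49299787 -299.38576239  104.45133573] [179.92427378   0.20205195  87.79335236] [ 7.11585781 -1.98996378 -5.62077763] 19.201041568195752 r 121.34256108492094 angle 0.76484403470957
0.1 [-0.8 78.8  1.6]
0.2 [-3.8 67.2  1.6]
0.3 [-5.7 55.3  1.5]
0.4 [-6.4 43.3  1.5]
0.5 [-5.8 31.4  1.5]
0.6 [-4.1 19.5  1.5]
0.7 [-1.2  7.8  1.5]
0.8 [ 2.8 -3.5  1.4]
```

View pics/k8.png

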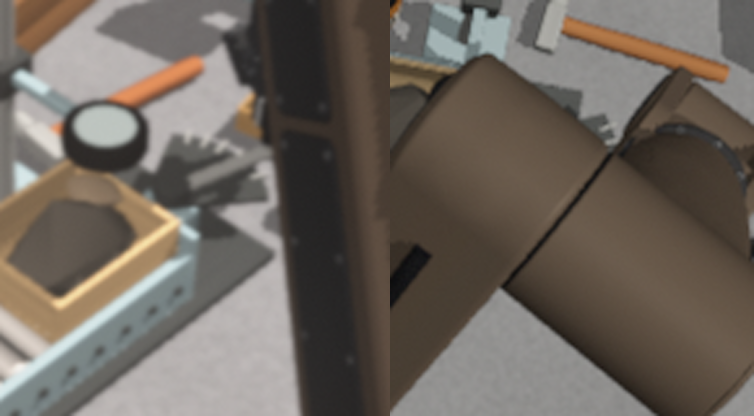

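Run:
```python
from fit import *
from workcell import snapshot
p=[549.54,-39.95,-.18199]
def cen(a):
    a=a[140:205,318:366].astype(float);h=cv2.cvtColor(a.astype(np.uint8),cv2.COLOR_BGR2GRAY)
    dark=(h<60).astype(np.uint8);n,l,s,c=cv2.connectedComponentsWithStats(dark)
    best=max(range(1,n),key=lambda i:s[i,4]);cs,_=cv2.findContours((l==best).astype(np.uint8),cv2.RETR_EXTERNAL,cv2.CHAIN_APPROX_NONE)
    c=max(cs,key=len);return cv2.boundingRect(c),cv2.fitEllipse(c)
a=cv2.imread('pics/side0.png');b=snapshot('side')[:,:,::-1].copy()
print(cen(a),cen(b))
for z in(245,225,215,210,205,200,195):print(z,proj('side',W(p,(0,-45,z)))[0]-[318,140])
```

```text
((7, 21, 33, 21), ((22.66905403137207, 27.50959587097168), (27.25705337524414, 30.668384552001953), 86.70783996582031)) ((7, 33, 31, 23), ((21.993270874023438, 40.42818832397461), (28.485836029052734, 29.506546020507812), 104.98340606689453))
245 [23.56169546 24.79166697]
225 [23.20678924 31.67778981]
215 [23.03225218 35.06427222]
210 [22.94569872 36.74363911]
205 [22.85961678 38.41385723]
200 [22.77400253 40.07500114]
195 [22.68885215 41.72714459]
```

servo_tool(
  motion=[
    [[0.001, -0.0015, 0], 0],
    [[0.0015, -0.0025, 0], 0],
    [[0.0015, -0.0025, 0], 0],
    [[0.0015, -0.0025, 0], 0],
    [[0.0015, -0.0025, 0], 0],
  ],
)

```text
time_s: 11.63
tool_pos: [474.1, -298.8, 104.5]
ee_rot: [179.8, 0.3, 87.7]
force: [9.2, -3.5, -7.4]
width: 19.1
```

servo_tool(
  motion=[
    [[0, 0, 0], 0],
    [[0, 0, 0], 0],
    [[0, 0, 0], 0],
    [[0, 0, 0], 0],
    [[0, 0, 0], 0],
  ],
)

```text
time_s: 12.05
tool_pos: [474.9, -299.1, 104.4]
ee_rot: [179.7, 0.3, 87.7]
force: [9.2, -0.6, -6.4]
width: 18.7
```

```bash
python3 arc.py | head -1
```

```text
12.05 [ 474.85907935 -299.1290257   104.44503518] [179.68785682   0.33403736  87.66610528] [ 9.23683235 -0.59338908 -6.3611313 ] 18.694291599841815 r 121.35271235678468 angle 0.7704795798540627
```

servo_tool(
  motion=[
    [[0.001, -0.002, 0], 0],
    [[0.0015, -0.0035, 0], 0],
    [[0.0015, -0.0035, 0], 0],
    [[0.0015, -0.0035, 0], 0],
    [[0.0015, -0.0035, 0], 0],
  ],
)

```text
time_s: 12.47
tool_pos: [472.1, -298.2, 104.4]
ee_rot: [179.6, 0.4, 87.7]
force: [6.8, -2.8, -6.1]
width: 18.9
```

```bash
python3 - <<'E'
from workcell import snapshot
for i in range(6): b=snapshot('side')
E
python3 arc.py | head -1
python3 - <<'E'
from workcell import snapshot
import cv2
b=snapshot('side')[:,:,::-1].copy(); cv2.imwrite('pics/k9.png',cv2.resize(b[85:335,200:450],None,fx=2.4,fy=2.4,interpolation=cv2.INTER_CUBIC))
h=cv2.cvtColor(b[140:205,318:366],cv2.COLOR_BGR2GRAY);n,l,s,c=cv2.connectedComponentsWithStats((h<60).astype('uint8'));i=max(range(1,n),key=lambda i:s[i,4])
cs,_=cv2.findContours((l==i).astype('uint8'),0,cv2.CHAIN_APPROX_NONE);print(cv2.fitEllipse(max(cs,key=len)))
E
python3 arc.py | head -1
```

```text
12.7667 [ 472.1127535  -298.15636974  104.4292911 ] [179.60220387   0.40436797  87.6537025 ] [ 8.17568864 -3.18281341 -6.08407295] 18.52794184766487 r 121.56827079760676 angle 0.794401475390087
((21.943252563476562, 41.0042610168457), (28.083784103393555, 29.62045669555664), 102.69466400146484)
12.8167 [ 472.11833245 -298.17758278  104.41668915] [179.60135194   0.40459293  87.65054639] [ 8.05285285 -2.80322208 -5.5830363 ] 18.86493092559659 r 121.58527791754881 angle 0.7942875397783382
```

View pics/k9.png

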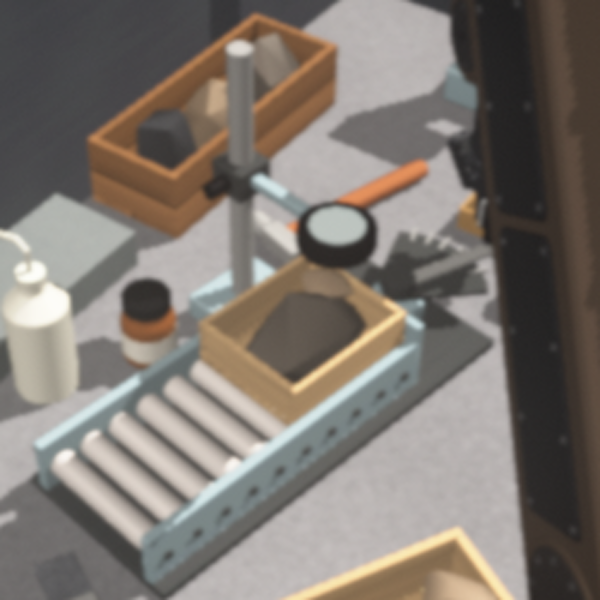

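The lever is held steady at about 0.80 rad, the lens has sunk by about 40 mm, and the tray's rim corners are unchanged in the bay.

```bash
python3 -c "
from workcell import workorder
print(workorder.hand_in())"
```

```text
the job is handed in; nothing more can be done
None
```

I pushed the plywood tray on the track along the rollers at about 0.1 m/s until it met the end stop. I then pinched the focus lever's grip from above, pulled it four clicks towards the robot, and handed the job in still holding it.

- **Tray:** The push force rose to 25 N at the computed home position. Afterwards the rim corners in the side view matched the predicted home position to about 5 pixels in the enlarged picture (2 pixels in the camera image). They had not moved in the last picture.
- **Lever:** The arm position put it at 0.794 rad, or about 0.80 after correcting for a rest offset of about 0.01 rad. The lens had sunk about 40 mm, which agrees with four clicks. It was steady, with about 8 N of pull on it and the jaws closed at 19 mm on the 20 mm grip.
- **Disagreements:** The first two holds sagged to about 0.77 rad, so I nudged the lever twice. About 6 N of vertical force and 1.5 mm of radial offset remained at the grip; I did not chase these.
- **Bystanders:** No bystander visible in the last pictures had moved. The dark stone and most of the small cardboard tray were hidden behind the arm at the end, so I could not check those two.

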